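Unclamp a milled plaque and rack it on end

ROBOT

A 7-joint arm with a two-finger parallel gripper is mounted at the origin on the work surface. World frame = base frame: x ahead of the robot, y to its left, z up, the work surface at z = 0. Lengths are in mm, angles in rad, forces in N, time in s.
With the tool pointing down it reaches from about 400 to 850 mm from the base axis. Payload 10.4 kg.
Tool frame: the origin (TCP) lies on the mounting face of the last link; the fingertips stand 182 mm ahead of it and the grasp point (between the pads) lies 164 mm ahead of it (manip.tcp_to_grasp is the distance from the TCP to the grasp point, in mm); z points along the fingers, x is the direction in which the jaws open and shut, and the axes are right-handed (so a half turn about z gives the same grasp; the last joint's range is limited). The gripper opens to 87 mm and grips with 3 to 60 N. Pads are 19 mm wide; open, the fingers measure 117 mm over their backs; the gripper's body (75 mm by 190 mm) begins 51 mm behind the grasp point.
Start: joints at [-1.213, 0.332, -0.065, 1.46, 0.022, 1.35, -0.088], TCP at [232.276, 580.242, 404.776] pointing down, gripper open.
Joint ranges: [-2.6, 2.6], [-0.5, 2.12], [-1.47, 1.34], [0.16, 2.42], [-1.27, 4.41], [0.06, 2.06], [-2.6, 2.6]. Speed limits (rad/s): [2.22, 2.22, 2.79, 2.79, 3.14, 3.14, 3.14].

INTERFACE

Orientations are given as a unit quaternion [x, y, z, w].
In Python, from bench import manip, viewer gives the robot as it stands. The module is installed in compiled form; this text tells all that it offers.
- The arm moves only by the shell command python3 -m jog 'ROWS' [FORCE]. ROWS is JSON, a list of rows, each a list of 7 numbers: the turn, a rotation vector about the tool's x, y, z in degrees, then the shift along the tool's x, y, z in mm, then the opening, from 0 (shut) to 1 (fully open). A call has 1 to 5 rows; each row is the pose to reach, as a shift and turn from the pose commanded when the call began, along the tool's axes at that moment; what a row does not reach only later rows make up. A row lasts 1/8 s, in which the tool goes at most 62.5 mm and 10.7 degrees, less where a joint would pass 70% of its speed; a pose out of reach is approached as far as the arm can. A call with a gripper value outside its range is refused whole. The fingers move at their own pace and stop on an object; FORCE is the grip in N (left out, the last holds). Time passes only in rows, so rows that repeat a pose let the fingers close. It gives the time, the measured TCP pose, the force and the opening at its end, in the units of the state.
- manip.get_obs(): the state, without advancing time (a new reading comes with each control period).
- viewer.camera(name): name is "scene" or "top" or "wrist"; returns a dict with "img" (400x640x3 uint8, red, green, blue), "K" (3x3 intrinsics, pixels), "extrinsics" (4x4, takes a point from camera to world coordinates). Camera axes: x right, y down, z forward; pixel columns grow to the right and rows downward; lengths in mm; the calibration is good to about 2 mm. A picture is of the moment at which its call begins. There is no depth.
- manip.job_done(): hands the job in, once; it reports no verdict.
The state is a dict: "clock": time; "joints": joint angles; "qvel": joint speeds; "tau": joint torques, N m; "ee_pos": TCP position; "tcp_rot": TCP orientation; "wrist_force": force on the tool from outside, world axes, zero at the start; "wrist_torque": the same for the moment, N m; "gripper_width": finger opening in mm.
Only numpy, scipy, OpenCV 4.12 (cv2) and the standard library are available. Lean on these libraries where they do the work, as an engineer would, in place of code of your own. Each camera call takes 0.05 s, during which the arm holds its last target. There are 200 camera calls.

TASK

Slide the vise's jaw well open by its orange handle and leave it open, lift the milled plaque out and lean it on the sloped yellow rest, and let go. Then take it again by its upper end, lower it (do not drop it) into the rack slot marked with green so that it stands upright on a short end, fully down and between the green clips, and let go. Leave the chisel, the sanding block and the other two plaques where they are.

Things in the scene. Friction and masses are not known exactly. Their poses are not given: they have to be found in the camera images.
- vise: Blue vise, fixed. Origin on the table under the clamped plaque's middle; y runs along the slide from the moving jaw (-y) to the fixed jaw (+y), z up. Base plate 110 x 290 mm, 12 high. The plaque lies on a bed 40 wide (x), top 45 mm above the table, its long sides (local +-x) free. Fixed jaw 60 wide, y +48.5 to +78.5, top at 69 mm.
- jaw (a joint): Travel of the moving steel jaw in m: 0 closed, to 0.05 towards the vise's -y; starts 0 to 0.002. Well open: 0.025 or more. Dry friction 8 N plus 20 N per m/s; stays where left. 60 mm wide (x), 30 thick, top 69.5 mm above the table, face at vise y -48.5 mm when closed; a lip at its top reaches 2 to 4 mm over the plaque's end and holds it down.
- jaw_grip (a point): Grip point inside the orange upright handle on the moving jaw, on its centre line, 15 mm below its top and 98 mm above the table. The handle is 14 mm thick along the slide (vise y), 30 mm across (x), and stands 43 mm clear above the jaw. Axes as the vise's; moves with the jaw.
- plaque: The milled plaque: mid-brown wood with a dark engraved ring, star and two lines, 60 (x) x 96 (y) x 12 (z) mm, 60 to 130 g. Origin at the centre of the block; y along its length, z out of the engraved face. At first it lies in the vise face up, y along the vise's y, its centre 51 mm above the table.
- rest: Yellow-painted wooden sloped rest, fixed. Origin on the table below the middle of the point rest_foot's line; x along that line, z up. A board 40 mm wide (x), 52 long, 8 thick rises from the foot line at 45 degrees towards -y; its face looks to +y and up. Under it a post 36 x 30 mm (y -43 to -13) and a base plate 90 x 110 mm, 10 high.
- rest_foot (a point): Middle of the foot line, 60 mm above the table, where the sloped board meets a dark 40 mm wide ledge square to it that sticks out 16 mm. A plaque with a short end on the ledge and its back on the board stays there, its sides overhanging 10 mm each and its upper 44 mm free front and back. Axes as the rest's.
- rack: Wooden rack, fixed. Origin on the table under its middle, z up, base 180 (x) x 90 (y) mm. Three slots at x -56, 0, +56 mm, running along y, 15 mm wide, 80 long, open-ended; floor 12 mm above the table, walls 8 thick to 42 mm, above them flared lips to 50 mm (mouth about 23 mm). Plaques in two of them, tops at 108 mm.
- marker: Marks the free slot: green strip on its floor and a green clip (34 mm wide, 5 thick, to 27 mm above the floor) across each end at y -44 and +44 mm. Origin on the middle of the slot floor, 12 mm above the table; x across the slot, y along it, z up. A plaque standing here on a short end has its centre 48 mm above this origin.
- oak_plaque: Light wooden plaque of the same size, standing on its short end in another slot; origin at its centre. Leave alone (may shift up to 20 mm).
- walnut_plaque: Dark wooden plaque of the same size, standing on its short end in another slot; origin at its centre. Leave alone (may shift up to 20 mm).
- chisel: Chisel with blue and yellow handle lying along its x axis (x -115 to +72 mm), 26 mm high; origin on the table. Leave alone (may shift up to 20 mm).
- sanding_block: Cork sanding block 50 x 85 x 34 mm, origin at the centre of its underside. Leave alone (may shift up to 20 mm).
Mind the look-alikes: they are no part of the job. What is shaped like the plaque but turquoise is not meant. Several things look just like the rest: the one meant starts nearest to the robot's base.

How it is judged:
By the outcome, as a careful person would: the job done as asked, in the order asked, and still so for the second after the job is handed in, with the robot touching nothing.
It also fails if it takes over 72 s, if anything falls off the work surface, if the arm or the gripper's body presses on something with over 40 N, if the wrist force passes 120 N, or if a joint passes its speed limit or range.

## Working session

There is one attempt and no reset: what is moved stays moved. The work goes in short steps, Python scripts to look and compute and a shell command to move; the robot and the scene stay as the last step left them, time stands still between calls to the robot, and variables do not carry over. Pictures are saved under pics/ and viewed, about 8 in all and at most 12, crops included, and the job is handed in when it is done.

```bash
mkdir -p pics; cat > h.py <<'E'
import numpy as np, cv2
from bench import manip, viewer
from scipy.spatial.transform import Rotation as R
def cam(n,save=None):
    d=viewer.camera(n)
    if save: cv2.imwrite('pics/'+save,d['img'][:,:,::-1])
    np.savez('%s.npz'%n,**d)
    return d
def ray(d,u,v):
    E=np.array(d['extrinsics']);r=E[:3,:3]@np.linalg.inv(d['K'])@[u,v,1.]
    return E[:3,3],r/np.linalg.norm(r)
def onz(d,u,v,z):
    o,r=ray(d,u,v);return o+r*(z-o[2])/r[2]
def proj(d,p):
    E=np.array(d['extrinsics']);c=E[:3,:3].T@(np.array(p)-E[:3,3]);q=d['K']@c;return q[:2]/q[2]
E
python3 - <<'E'
from h import *
a=cam('top','top1.png');b=cam('scene','scene1.png')
for d in(a,b):print(np.round(d['K'],1).tolist(),np.round(d['extrinsics'],3).tolist())
o=manip.get_obs();print(o,manip.tcp_to_grasp)
E
```

```text
[[391.6, 0.0, 316.7], [0.0, 391.6, 199.3], [0.0, 0.0, 1.0]] [[0.016, -0.985, 0.171, 382.992], [-1.0, -0.017, -0.002, -42.485], [0.005, -0.171, -0.985, 960.731], [0.0, 0.0, 0.0, 1.0]]
[[488.2, 0.0, 320.2], [0.0, 488.2, 209.1], [0.0, 0.0, 1.0]] [[0.455, 0.742, -0.492, 1058.533], [0.89, -0.389, 0.237, -295.476], [-0.016, -0.546, -0.838, 1033.054], [0.0, 0.0, 0.0, 1.0]]
{'clock': 0.1, 'joints': array([-1.2125898 ,  0.33283239, -0.0647061 ,  1.46084845,  0.0215948 ,
        1.34989979, -0.08851565]), 'qvel': array([-0.00129931, -0.00111494, -0.00154693, -0.00304349, -0.00011783,
       -0.00185301,  0.00102017]), 'tau': array([ 2.15450666e-03, -6.24542141e+01,  2.51949270e-02, -3.90717459e+01,
       -6.13432657e-02,  3.66753596e-02,  9.49100058e-05]), 'ee_pos': array([232.24227402, 580.1310055 , 404.02279196]), 'tcp_rot': array([ 8.28148943e-01,  5.60507725e-01, -5.20719215e-04,  3.82969675e-04]), 'wrist_force': array([-0.81412597, -0.29647792,  0.09429213]), 'wrist_torque': array([-0.03581426,  0.0241396 , -0.00808876]), 'gripper_width': 86.90532325689065} 163.5
```

View pics/top1.png

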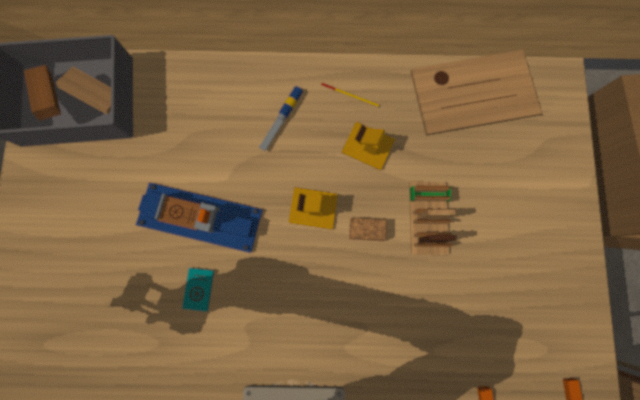

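View pics/scene1.png

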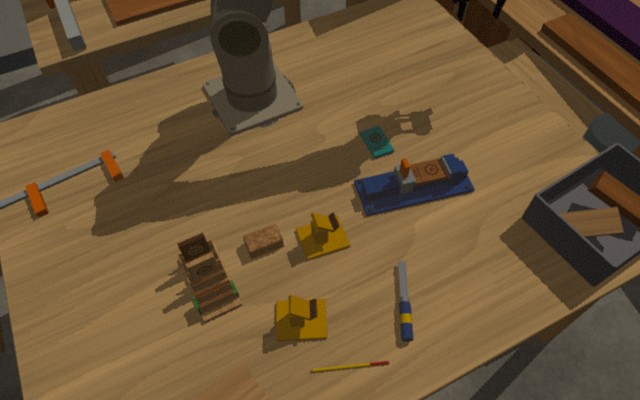

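The top view shows: 
- Vise at (200,215), with the orange handle at (205,215) and the plaque at (178,212).
- Turquoise look-alike at (198,290), to be ignored.
- Two yellow rests at (313,207) and (368,145). The lower one in the picture, (313,207), should be nearer the base.
- Rack at (432,218), with the green slot at (431,194).

The scene view agrees with this.

```bash
cat > m1.py <<'E'
from h import *
T=dict(np.load('top.npz'));S=dict(np.load('scene.npz'))
def comps(d,lo,hi,amin):
    h=cv2.cvtColor(d['img'],cv2.COLOR_RGB2HSV);m=cv2.inRange(h,np.array(lo),np.array(hi))
    n,l,s,c=cv2.connectedComponentsWithStats(m)
    out=[]
    for i in range(1,n):
        if s[i,4]>=amin:
            pts=cv2.findNonZero((l==i).astype(np.uint8)); out.append((s[i,4],c[i],cv2.minAreaRect(pts),pts))
    return out
for n,d in(('T',T),('S',S)):
  for nm,lo,hi,z,am in(('blue',(100,120,40),(125,255,255),12,300),('yellow',(18,200,90),(30,255,255),10,150),('orange',(5,215,150),(13,255,255),98,10),('green',(50,120,40),(80,255,255),39,20)):
    for a,c,r,p in comps(d,lo,hi,am):
      q=cv2.boxPoints(r); P=np.array([onz(d,*x,z)[:2] for x in q])
      print(n,nm,a,np.round(c),'ctr',np.round(onz(d,*c,z)[:2]),'corners',np.round(P).tolist(),'len',np.round([np.linalg.norm(P[0]-P[1]),np.linalg.norm(P[1]-P[2])]))
def crop(d,x,y,w,h,k):return cv2.resize(d['img'][y:y+h,x:x+w,::-1],(w*k,h*k),interpolation=cv2.INTER_CUBIC)
cv2.imwrite('pics/c1.png',np.vstack([np.hstack([crop(T,130,175,140,80,3),crop(T,285,115,110,120,3)[:240]]) ,np.hstack([crop(T,400,175,60,80,4),crop(S,350,145,127,80,4)[:,:510]])]))
E
python3 m1.py
```

```text
T blue 3085 [207. 219.] ctr [494. 223.] corners [[480.0, 393.0], [583.0, 379.0], [520.0, 92.0], [419.0, 111.0]] len [105. 294.]
T yellow 1375 [369. 146.] ctr [ 687. -173.] corners [[671.0, -104.0], [761.0, -143.0], [715.0, -243.0], [626.0, -203.0]] len [ 98. 111.]
T yellow 1452 [314. 208.] ctr [526. -37.] corners [[491.0, 23.0], [578.0, 13.0], [563.0, -96.0], [477.0, -84.0]] len [ 88. 110.]
T orange 35 [201. 215.] ctr [493. 212.] corners [[483.0, 218.0], [506.0, 214.0], [504.0, 206.0], [481.0, 211.0]] len [23.  8.]
T orange 151 [575. 391.] ctr [ 141. -584.] corners [[157.0, -573.0], [160.0, -591.0], [125.0, -594.0], [122.0, -576.0]] len [18. 35.]
T orange 77 [486. 395.] ctr [ 129. -401.] corners [[137.0, -392.0], [137.0, -411.0], [122.0, -410.0], [122.0, -391.0]] len [19. 15.]
T green 148 [428. 193.] ctr [ 562. -310.] corners [[577.0, -271.0], [579.0, -365.0], [549.0, -363.0], [548.0, -270.0]] len [94. 29.]
S blue 309 [377. 182.] ctr [452. 160.] corners [[427.0, 132.0], [442.0, 212.0], [488.0, 195.0], [473.0, 117.0]] len [81. 49.]
S yellow 237 [321. 221.] ctr [491. -20.] corners [[49
[... 1454 characters left out ...]
module>
    cv2.imwrite('pics/c1.png',np.vstack([np.hstack([crop(T,130,175,140,80,3),crop(T,285,115,110,120,3)[:240]]) ,np.hstack([crop(T,400,175,60,80,4),crop(S,350,145,127,80,4)[:,:510]])]))
                              ~~~~~~~~~^^^^^^^^^^^^^^^^^^^^^^^^^^^^^^^^^^^^^^^^^^^^^^^^^^^^^^^^^^^^^^^^^^^^^^^^^^^^^^^^^^^^^^^^^^^^^^^^^^^^^^^^^^^^^^^^^^^^^^^^^^^^^^^^^^^^^^^^^^^^^^^^
    return _nx.concatenate(arrs, 0, dtype=dtype, casting=casting)
           ~~~~~~~~~~~~~~~^^^^^^^^^^^^^^^^^^^^^^^^^^^^^^^^^^^^^^^
ValueError: all the input array dimensions except for the concatenation axis must match exactly, but along dimension 1, the array at index 0 has size 750 and the array at index 1 has size 748
```

```bash
sed -i '/^cv2.imwrite/d' m1.py; sed -i '/^for n,d/,/print/d' m1.py; cat > m2.py <<'E'
from m1 import *
f=lambda d,x,y,w,h:cv2.resize(d['img'][y:y+h,x:x+w,::-1],(400,300),interpolation=cv2.INTER_CUBIC)
cv2.imwrite('pics/c1.png',np.vstack([np.hstack([f(T,140,170,120,90),f(T,280,165,80,60)]),np.hstack([f(T,395,175,80,60),f(S,280,200,80,60)])]))
# dark ledge
for n,d,b in(('T',T,(295,190,315,220)),('S',S,(300,205,350,245))):
    g=d['img'].max(2).astype(int); m=np.zeros_like(g,np.uint8); x0,y0,x1,y1=b
    m[y0:y1,x0:x1]=(g[y0:y1,x0:x1]<75)
    k,l,s,c=cv2.connectedComponentsWithStats(m)
    for i in range(1,k):
        if s[i,4]>15: 
            q=cv2.boxPoints(cv2.minAreaRect(cv2.findNonZero((l==i).astype(np.uint8))))
            print(n,'ledge',s[i],np.round(c[i]),[np.round(onz(d,*x,66)[:2]).tolist() for x in q])
E
python3 m2.py
```

```text
T ledge [298 195   7  16  64] [301. 202.] [[514.0, -1.0], [549.0, -6.0], [548.0, -15.0], [513.0, -10.0]]
S ledge [329 213  10  19  94] [333. 221.] [[511.0, -12.0], [515.0, 5.0], [560.0, -9.0], [556.0, -26.0]]
S ledge [312 228  18  17 166] [320. 236.] [[566.0, -82.0], [528.0, -63.0], [546.0, -28.0], [583.0, -48.0]]
```

View pics/c1.png

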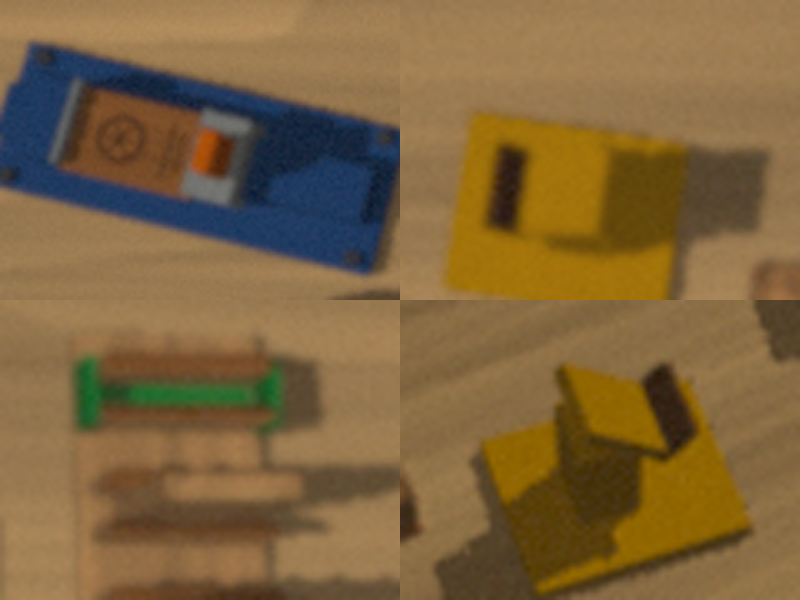

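The crop confirms that the rest at top-view (313,207) is the one meant: it is 527 mm from the base, against 708 mm for the other at (368,145). Its dark ledge faces +y. The green slot is the far one of the rack, and the handle is at about (204,215). Next I hover over the handle.

```bash
cat > goal.py <<'E'
from h import *
def goal(p,zd,xd):
    """delta for grasp point p, tool z dir zd, tool x dir xd (either sign)"""
    o=manip.get_obs();Rc=R.from_quat(o['tcp_rot']);best=None
    z=np.array(zd,float);z/=np.linalg.norm(z)
    for s in(1,-1):
        x=s*np.array(xd,float);x-=z*(x@z);x/=np.linalg.norm(x)
        Rt=R.from_matrix(np.c_[x,np.cross(z,x),z]);rv=(Rc.inv()*Rt).as_rotvec(degrees=True)
        sh=Rc.inv().apply(np.array(p)-z*manip.tcp_to_grasp-o['ee_pos'])
        print('turn',np.round(rv,1),'shift',np.round(sh,1))
def where():
    o=manip.get_obs();Rc=R.from_quat(o['tcp_rot']).as_matrix()
    print('t',round(o['clock'],2),'grasp',np.round(o['ee_pos']+Rc[:,2]*manip.tcp_to_grasp,1),'z',np.round(Rc[:,2],3),'x',np.round(Rc[:,0],3),'F',np.round(o['wrist_force'],1),'w',round(o['gripper_width'],1),'q',np.round(o['joints'],2))
E
python3 -c "
from goal import *
goal([489,213,200],[0,0,-1],[.213,.977,0])"
```

```text
turn [-0.   0.1 -9.5] shift [-245.4  374.8   40.9]
turn [1.000e-01 0.000e+00 1.705e+02] shift [-245.4  374.8   40.9]
```

```bash
python3 -m jog '[[0,0,-9.5,-160,240,20,1],[0,0,-9.5,-160,240,20,1],[0,0,-9.5,-160,240,20,1],[0,0,-9.5,-160,240,20,1],[0,0,-9.5,-160,240,20,1]]'; python3 -c "
from goal import *
where();goal([489,213,200],[0,0,-1],[.213,.977,0])"
```

```text
clock: 0.72
ee_pos: [397.2, 339.5, 384.4]
tcp_rot: [0.78, 0.626, -0.0, 0.0]
wrist_force: [-0.3, 0.7, -0.3]
gripper_width: 87.0
t 0.72 grasp [397.2 339.4 220.9] z [-0.    -0.001 -1.   ] x [ 0.216  0.976 -0.001] F [-0.3  0.7 -0.3] w 87.0 q [-0.87  0.12  0.08  1.76 -0.01  1.26  0.57]
turn [ 0.   0.  -0.2] shift [-103.6  117.    21. ]
turn [ 1.000e-01 -0.000e+00  1.798e+02] shift [-103.6  117.    21. ]
```

```bash
python3 -m jog '[[0,0,0,-104,117,21,1],[0,0,0,-104,117,21,1],[0,0,0,-104,117,21,1],[0,0,0,-104,117,21,1],[0,0,0,-104,117,21,1]]' >/dev/null; python3 - <<'E'
from goal import *
where();d=cam('wrist','w1.png')
print(np.round(d['K'],0).tolist(),np.round(d['extrinsics'],3).tolist())
print('expected handle',proj(d,[489,213,113]))
E
```

```text
t 1.35 grasp [487.2 216.8 200.1] z [-0.001  0.    -1.   ] x [0.213 0.977 0.   ] F [-0.6  0.7  0.6] w 87.2 q [-0.69  0.15  0.2   1.77 -0.03  1.22  0.88]
[[291.0, 0.0, 317.0], [0.0, 291.0, 200.0], [0.0, 0.0, 1.0]] [[0.212, 0.946, 0.246, 420.708], [0.977, -0.205, -0.053, 230.63], [0.0, 0.252, -0.968, 342.754], [0.0, 0.0, 0.0, 1.0]]
expected handle [313.72446907 212.73990033]
```

View pics/w1.png

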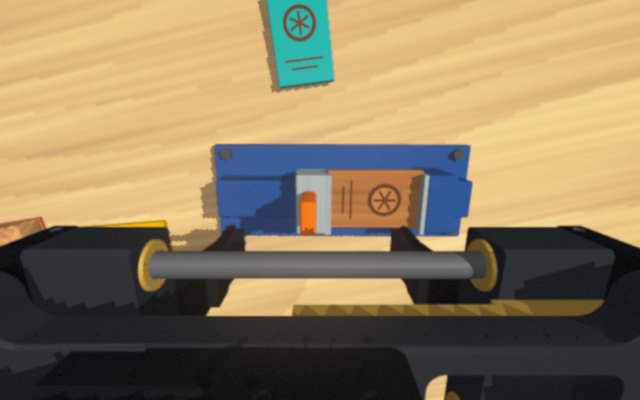

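The wrist view shows the handle at (308,193–233), the jaw at x≈297–330, and the plaque running to x≈425. The vise is square to the tool.

```bash
python3 - <<'E'
from goal import *
d=dict(np.load('wrist.npz'));h=cv2.cvtColor(d['img'],cv2.COLOR_RGB2HSV)
m=cv2.inRange(h,(4,215,120),(14,255,255));m[:,:280]=0;m[:,340:]=0
ys,xs=np.nonzero(m)
for v in range(ys.min(),ys.max()+1,3):
    r=xs[ys==v];
    if len(r): u=(r.min()+r.max())/2; print(v,r.min(),r.max(),d['img'][v,int(u)],np.round(onz(d,u,v,113)),np.round(np.linalg.norm(onz(d,r.min()-.5,v,113)-onz(d,r.max()+.5,v,113)),1))
h2=cv2.inRange(h,(100,120,40),(125,255,255));n,l,s,c=cv2.connectedComponentsWithStats(h2)
i=1+np.argmax(s[1:,4]);print(s[i]);x,y,w,hh=s[i][:4]
print('left end',onz(d,x,150,12),'right',onz(d,x+w,150,12))
# plaque/fixed jaw edges at row 200
print([ (u,d['img'][200,u].tolist()) for u in range(408,434,2)])
print([ (u,d['img'][180,u].tolist()) for u in range(292,336,3)])
for u,z in((297,69.5),(330,69.5)):print(onz(d,u,200,z))
E
```

```text
195 308 313 [184  91  31] [474. 214. 113.] 4.9
198 305 312 [183  89  31] [476. 212. 113.] 6.5
201 305 313 [202  99  30] [478. 211. 113.] 7.3
204 301 314 [244 126  28] [481. 210. 113.] 11.4
207 301 314 [243 125  30] [483. 209. 113.] 11.5
210 301 314 [243 125  30] [486. 209. 113.] 11.5
213 301 314 [243 125  27] [488. 208. 113.] 11.5
216 301 314 [243 124  27] [491. 207. 113.] 11.6
219 301 314 [243 125  24] [493. 207. 113.] 11.6
222 301 313 [243 124  26] [496. 206. 113.] 10.8
225 301 314 [243 123  22] [498. 206. 113.] 11.7
228 301 313 [215 103  29] [501. 205. 113.] 10.9
[  215   145   256    90 12718]
left end [423.69692582 112.72789314  12.        ] right [484.48373098 393.59449129  12.        ]
[(408, [173, 112, 64]), (410, [121, 80, 48]), (412, [115, 77, 47]), (414, [117, 76, 49]), (416, [118, 78, 49]), (418, [105, 82, 68]), (420, [85, 85, 84]), (422, [121, 123, 120]), (424, [176, 180, 176]), (426, [151, 158, 161]), (428, [58, 84, 128]), (430, [53, 89, 150]), (432, [50, 89, 149])]
[(292, [46, 59, 89]), (295, [94, 99, 108]), (298, [178, 182, 179]), (301, [179, 184, 181]), (304, [178, 182, 180]), (307, [174, 178, 175]), (310, [179, 183, 180]), (313, [182, 186, 183]), (316, [180, 185, 181]), (319, [180, 185, 182]), (322, [182, 188, 183]), (325, [175, 179, 175]), (328, [174, 178, 175]), (331, [181, 160, 146]), (334, [187, 122, 71])]
[485.9041305  196.59222044  69.5       ]
[492.66774921 227.83823237  69.5       ]
```

```bash
python3 -c "
from goal import *
goal([495,207,99],[0,0,-1],[.211,.977,0])"
```

```text
turn [-0. -0. -0.] shift [ -8.3   9.9 101.2]
turn [ -0.   0. 180.] shift [ -8.3   9.9 101.2]
```

```bash
python3 -m jog '[[0,0,0,-8,10,50,0.5],[0,0,0,-8,10,101,0.5],[0,0,0,-8,10,101,0.5],[0,0,0,-8,10,101,0.4],[0,0,0,-8,10,101,0]]' 15; python3 -m jog '[[0,0,0,0,0,0,0],[0,0,0,0,0,0,0],[0,0,0,0,0,0,0]]'; python3 -c "
from goal import *
where()"
```

```text
clock: 2.02
ee_pos: [496.4, 206.7, 265.1]
tcp_rot: [0.779, 0.627, 0.002, 0.0]
wrist_force: [0.1, -0.4, 0.2]
gripper_width: 45.1
clock: 2.4
ee_pos: [495.8, 206.0, 263.0]
tcp_rot: [0.779, 0.627, 0.0, -0.0]
wrist_force: [0.2, -0.2, -0.5]
gripper_width: 15.1
t 2.4 grasp [495.9 206.   99.5] z [ 0.  0. -1.] x [0.213 0.977 0.   ] F [ 0.2 -0.2 -0.5] w 15.1 q [-0.66  0.27  0.21  1.87 -0.06  1.01  0.93]
```

```bash
python3 -m jog '[[0,0,0,0,0,0,0],[0,0,0,-5,0,0,0],[0,0,0,-12,0,0,0],[0,0,0,-20,0,0,0],[0,0,0,-28,0,0,0]]' 30; python3 -m jog '[[0,0,0,-7,0,0,0],[0,0,0,-14,0,0,0],[0,0,0,-15,0,0,0],[0,0,0,-15,0,0,0],[0,0,0,-15,0,0,0]]'; python3 -c "
from goal import *
where()"
```

```text
clock: 3.02
ee_pos: [490.0, 180.1, 263.0]
tcp_rot: [0.778, 0.628, 0.002, -0.001]
wrist_force: [4.0, 8.9, -4.4]
gripper_width: 13.8
clock: 3.65
ee_pos: [486.7, 165.1, 263.0]
tcp_rot: [0.779, 0.628, 0.001, -0.0]
wrist_force: [1.9, 5.5, -1.3]
gripper_width: 13.9
t 3.65 grasp [486.9 165.5  99.5] z [ 0.001  0.002 -1.   ] x [0.212 0.977 0.002] F [ 1.9  5.5 -1.3] w 13.9 q [-0.62  0.22  0.23  1.93 -0.06  1.    0.99]
```

```bash
python3 -m jog '[[0,0,0,0,0,0,0.5],[0,0,0,0,0,0,0.5],[0,0,0,0,0,-50,0.6],[0,0,-10,20,0,-100,1],[0,0,-20,50,0,-100,1]]'; python3 -m jog '[[0,0,-50,40,-40,0,1],[0,0,-50,40,-40,0,1],[0,0,-50,40,-40,0,1],[0,0,-50,40,-40,0,1],[0,0,-50,40,-40,0,1]]'; python3 -c "
from goal import *
where(); goal([500,272,200],[0,0,-1],[-.977,.212,0])"
```

```text
clock: 4.28
ee_pos: [498.5, 212.7, 367.1]
tcp_rot: [0.657, 0.754, 0.003, 0.001]
wrist_force: [0.5, 0.0, -1.0]
gripper_width: 55.5
clock: 4.9
ee_pos: [452.3, 246.8, 362.6]
tcp_rot: [0.276, 0.961, -0.0, -0.0]
wrist_force: [-0.4, 1.2, -0.4]
gripper_width: 87.0
t 4.9 grasp [452.3 246.7 199.1] z [-0. -0. -1.] x [-0.848  0.531  0.   ] F [-0.4  1.2 -0.4] w 87.0 q [-0.67  0.12  0.08  1.81 -0.01  1.21  2.  ]
turn [ -0.   -0.  -19.8] shift [-27.   46.7  -0.9]
turn [ -0.    0.  160.2] shift [-27.   46.7  -0.9]
```

```bash
python3 -m jog '[[0,0,53,-27,47,0,1],[0,0,53,-27,47,0,1],[0,0,53,-27,47,0,1],[0,0,53,-27,47,0,1],[0,0,53,-27,47,0,1]]'>/dev/null; for i in 1 2; do python3 -m jog '[[0,0,53,0,0,0,1],[0,0,53,0,0,0,1],[0,0,53,0,0,0,1],[0,0,53,0,0,0,1],[0,0,53,0,0,0,1]]' >/dev/null; done; python3 - <<'E'
from goal import *
where(); goal([500,272,200],[0,0,-1],[.977,-.212,0]); d=cam('wrist','w2.png'); print(proj(d,[500,272,57]),proj(d,[490,224,57]),proj(d,[510,320,57]))
E
```

```text
t 6.78 grasp [500.2 272.  199.1] z [-0. -0. -1.] x [ 0.979 -0.202 -0.   ] F [ 0.2 -0.5 -0.9] w 87.0 q [-0.92  0.24  0.39  1.69 -0.1   1.23 -0.7 ]
turn [0.  0.  0.6] shift [-0.2  0.1 -0.9]
turn [  -0.     0.  -179.4] shift [-0.2  0.1 -0.9]
[316.11242685 194.28617742] [316.03724435 239.79465768] [316.19429992 144.72785127]
```

View pics/w2.png

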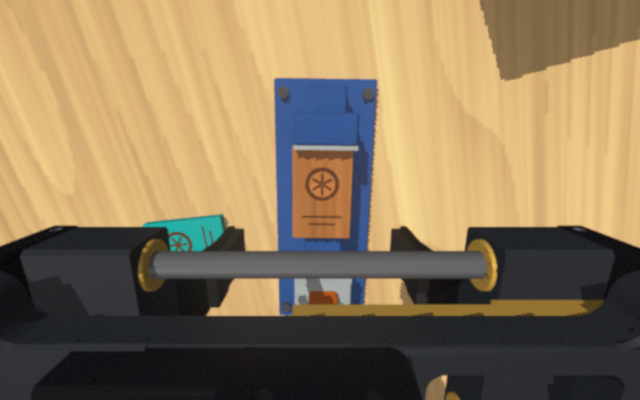

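The jaw is open, and the plaque at (293–353, 150–238) is clear of it. Its near end is at row 238.

```bash
python3 - <<'E'
from goal import *
d=dict(np.load('wrist.npz'));h=cv2.cvtColor(d['img'],cv2.COLOR_RGB2HSV)
m=cv2.inRange(h,(5,100,60),(16,215,255));m[:140]=0;m[242:]=0;m[:,:280]=0;m[:,365:]=0
ys,xs=np.nonzero(m)
L=[];Rr=[]
for v in range(165,235,5):
    r=xs[ys==v];L.append(onz(d,r.min()-.5,v,57));Rr.append(onz(d,r.max()+.5,v,57))
L=np.array(L);Rr=np.array(Rr)
C=(L+Rr)/2;print('width',np.round(np.linalg.norm((L-Rr)[:,:2],axis=1)).tolist())
for A in(L,Rr):
    p=np.polyfit(A[:,1],A[:,0],1);print('yaw',np.degrees(np.arctan(p[0])))
near=[ys[xs==u].max()+.5 for u in range(300,346,3)];print(near)
far=[ys[xs==u].min()-.5 for u in range(300,346,3)];print(far)
e=onz(d,323,np.median(near),57);f=onz(d,323,np.median(far),57)
print(e,f,np.linalg.norm(e-f)); u=np.array([.212,.977]);c=e[:2]+48*u;print('centre',c, C[7])
goal([*c,49],[0,0,-1],[.977,-.212,0])
E
```

```text
width [59.0, 59.0, 58.0, 59.0, 59.0, 59.0, 59.0, 59.0, 59.0, 59.0, 59.0, 59.0, 59.0, 59.0]
yaw 12.857244300301122
yaw 12.522516007180569
[np.float64(236.5), np.float64(236.5), np.float64(237.5), np.float64(237.5), np.float64(237.5), np.float64(237.5), np.float64(237.5), np.float64(237.5), np.float64(237.5), np.float64(237.5), np.float64(237.5), np.float64(237.5), np.float64(237.5), np.float64(237.5), np.float64(237.5), np.float64(237.5)]
[np.float64(150.5), np.float64(150.5), np.float64(150.5), np.float64(150.5), np.float64(150.5), np.float64(150.5), np.float64(150.5), np.float64(150.5), np.float64(150.5), np.float64(150.5), np.float64(150.5), np.float64(150.5), np.float64(150.5), np.float64(150.5), np.float64(151.5), np.float64(150.5)]
[497.65032985 225.05709658  57.        ] [515.33275656 313.29431658  57.        ] 89.99152853528493
centre [507.82632985 271.95309658] [504.12387116 265.09488683  57.        ]
turn [0.  0.  0.1] shift [  7.4  -1.6 150.1]
turn [  -0.     0.  -179.9] shift [  7.4  -1.6 150.1]
```

```bash
python3 -m jog '[[0,0,0,6.5,0,60,1],[0,0,0,6.5,0,110,1],[0,0,0,6.5,0,140,1],[0,0,0,6.5,0,149,1],[0,0,0,6.5,0,149,0.7]]' 25; python3 -m jog '[[0,0,0,0,0,0,0],[0,0,0,0,0,0,0],[0,0,0,0,0,0,0],[0,0,0,0,0,0,0]]'; python3 -c "
from goal import *
where()"
```

```text
clock: 7.45
ee_pos: [506.8, 271.1, 214.1]
tcp_rot: [0.995, -0.098, 0.0, 0.0]
wrist_force: [-0.2, -0.8, -0.5]
gripper_width: 82.4
clock: 7.95
ee_pos: [506.9, 271.3, 214.7]
tcp_rot: [0.995, -0.099, 0.0, -0.001]
wrist_force: [-0.9, -1.1, 6.3]
gripper_width: 59.7
t 7.95 grasp [507.  271.5  51.2] z [ 0.001  0.001 -1.   ] x [ 0.981 -0.196  0.001] F [-0.9 -1.1  6.3] w 59.7 q [-0.87  0.42  0.36  1.81 -0.18  0.94 -0.63]
```

```bash
python3 -m jog '[[0,0,0,0,0,-10,0],[0,0,0,0,0,-25,0],[0,0,0,0,0,-75,0],[0,0,0,0,0,-130,0],[0,0,0,0,0,-190,0]]' 30; python3 -c "
from goal import *
where(); goal([531,-95,260],[0,0,-1],[.991,-.131,0])"
```

```text
clock: 8.57
ee_pos: [506.3, 270.7, 406.3]
tcp_rot: [0.995, -0.099, 0.0, -0.0]
wrist_force: [1.7, 0.9, -0.5]
gripper_width: 59.5
t 8.57 grasp [506.3 270.7 242.8] z [ 0.  0. -1.] x [ 0.98  -0.197  0.   ] F [ 1.7  0.9 -0.5] w 59.5 q [-0.92  0.22  0.41  1.62 -0.09  1.32 -0.69]
turn [-0.  -0.  -3.8] shift [ 96.1 353.7 -17.2]
turn [ -0.    0.  176.2] shift [ 96.1 353.7 -17.2]
```

```bash
python3 -m jog '[[0,0,-2,72,265,-15,0],[0,0,-2,72,265,-15,0],[0,0,-2,72,265,-15,0],[0,0,-2,72,265,-15,0],[0,0,-2,72,265,-15,0]]'; python3 -m jog '[[0,0,-2,22,90,0,0],[0,0,-2,22,90,0,0],[0,0,-2,22,90,0,0],[0,0,-2,22,90,0,0],[0,0,-2,22,90,0,0]]' >/dev/null;  python3 - <<'E'
from goal import *
where(); d=cam('wrist','w3.png'); print(proj(d,[531,-14,60]))
E
```

```text
clock: 9.2
ee_pos: [524.7, -7.5, 420.3]
tcp_rot: [0.996, -0.084, 0.001, -0.0]
wrist_force: [0.7, 0.7, -0.8]
gripper_width: 59.9
t 9.82 grasp [532.5 -93.8 255.4] z [ 0.     0.001 -1.   ] x [ 0.992 -0.125  0.   ] F [ 0.2  0.  -1.1] w 59.6 q [-0.51  0.15  0.67  1.7  -0.09  1.33  0.05]
[306.26089426 114.10206023]
```

View pics/w3.png

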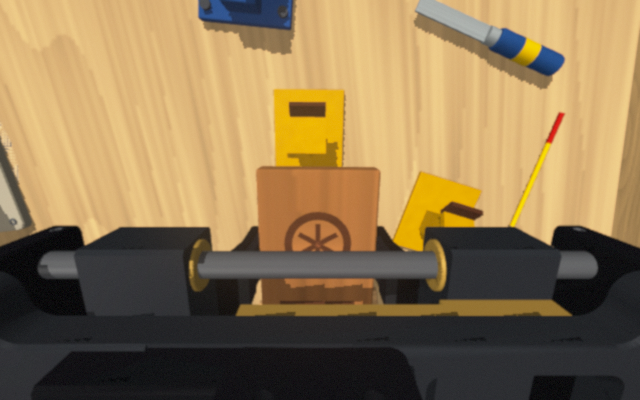

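The rest's ledge is at (289–326, 102–116), about where predicted: (306,114) for the foot line. It is level in the image, so the tool is aligned with it.

```bash
python3 - <<'E'
from goal import *
d=dict(np.load('wrist.npz'));g=d['img'].max(2).astype(int)
m=np.zeros(g.shape,np.uint8);m[96:122,280:335]=g[96:122,280:335]<110
ys,xs=np.nonzero(m)
a=[(u,ys[xs==u].min()-.5,ys[xs==u].max()+.5) for u in (292,300,308,316,323)];print(a)
r=xs[ys==109];print(r.min(),r.max())
for u,t,b in a:print('foot',np.round(onz(d,u,b,60),1),'tip',np.round(onz(d,u,t,71.3),1))
print('ends',onz(d,r.min()-.5,109,64),onz(d,r.max()+.5,109,64))
h=cv2.cvtColor(d['img'],cv2.COLOR_RGB2HSV);y=cv2.inRange(h,(18,180,90),(30,255,255))
for v in(95,130,150):
    r=np.nonzero(y[v,250:370])[0]+250;print(v,onz(d,r.min()-.5,v,10),onz(d,r.max()+.5,v,10))
E
```

```text
[(292, np.float64(104.5), np.float64(115.5)), (300, np.float64(103.5), np.float64(115.5)), (308, np.float64(103.5), np.float64(115.5)), (316, np.float64(103.5), np.float64(115.5)), (323, np.float64(104.5), np.float64(115.5))]
290 324
foot [515.  -13.5  60. ] tip [517.6  -2.8  71.3]
foot [523.9 -14.6  60. ] tip [526.2  -2.8  71.3]
foot [532.7 -15.7  60. ] tip [534.7  -3.9  71.3]
foot [541.6 -16.8  60. ] tip [543.1  -4.9  71.3]
foot [549.3 -17.8  60. ] tip [550.4  -6.9  71.3]
ends [513.63042013  -6.54493754  64.        ] [551.67183999 -11.31428528  64.        ]
95 [491.53734406  15.7651435   10.        ] [578.90076659   4.80705436  10.        ]
130 [485.88765645 -26.67302498  10.        ] [573.26654216 -37.62002737  10.        ]
150 [481.75951569 -51.97623934  10.        ] [570.64146989 -63.10361983  10.        ]
```

```bash
cat > rest.py <<'E'
from goal import *
s=.5**.5;f=np.array([532,-15.6,60]);yd=np.array([.125,.992,0]);xd=np.array([.992,-.125,0]);Z=np.array([0,0,1])
a=(Z-yd)*s;n=(Z+yd)*s
E
python3 -c "
from rest import *
goal(f+63*a+56*n,-n,xd);print(f+63*a+56*n)"
```

```text
turn [-45.   0.  -0.] shift [ -10.4 -188.4  159.2]
turn [  0.   68.9 166.3] shift [ -10.4 -188.4  159.2]
[531.38128157 -20.51014949 144.14570696]
```

```bash
python3 -m jog '[[-45,0,0,-10,-188,110,0],[-45,0,0,-10,-188,159,0],[-45,0,0,-10,-188,159,0],[-45,0,0,-10,-188,159,0],[-45,0,0,-10,-188,159,0]]';python3 -c "
from rest import *
where();goal(f+63*a+56*n,-n,xd)"
```

```text
clock: 10.5
ee_pos: [545.0, 98.9, 254.4]
tcp_rot: [0.921, -0.053, -0.026, 0.385]
wrist_force: [-0.3, -0.1, -1.3]
gripper_width: 60.1
t 10.5 grasp [530.5 -16.6 139.6] z [-0.088 -0.706 -0.702] x [ 0.993 -0.117 -0.007] F [-0.3 -0.1 -1.3] w 60.1 q [-0.9   0.52  0.57  1.75  0.43  1.35 -0.64]
turn [ 0.4 -0.   0.6] shift [ 1.4  7.  -0.5]
turn [   0.     0.6 -179.4] shift [ 1.4  7.  -0.5]
```

```bash
python3 -m jog '[[0.4,0,0.6,1.4,7,20,0],[0.4,0,0.6,1.4,7,38,0],[0.4,0,0.6,1.4,7,44,0],[0.4,0,0.6,1.4,7,44,0],[0.4,0,0.6,1.4,7,44,0]]';python3 -c "
from rest import *
where();goal(f+48*a+6*n,-n,xd);cam('scene','s2.png')
im=cv2.imread('pics/s2.png')[150:300,220:420];cv2.imwrite('pics/s2c.png',cv2.resize(im,(800,600),interpolation=cv2.INTER_CUBIC))"
```

```text
clock: 11.12
ee_pos: [543.4, 57.1, 234.0]
tcp_rot: [0.923, -0.064, -0.022, 0.378]
wrist_force: [-0.4, -0.7, -1.2]
gripper_width: 59.9
t 11.12 grasp [528.9 -56.7 117.5] z [-0.089 -0.696 -0.713] x [ 0.991 -0.134  0.008] F [-0.4 -0.7 -1.2] w 59.9 q [-0.85  0.52  0.58  1.81  0.44  1.26 -0.64]
turn [-0.5  0.1 -0.7] shift [ -2.5 -23.    5.7]
turn [1.000e-01 7.000e-01 1.793e+02] shift [ -2.5 -23.    5.7]
```

View pics/s2c.png

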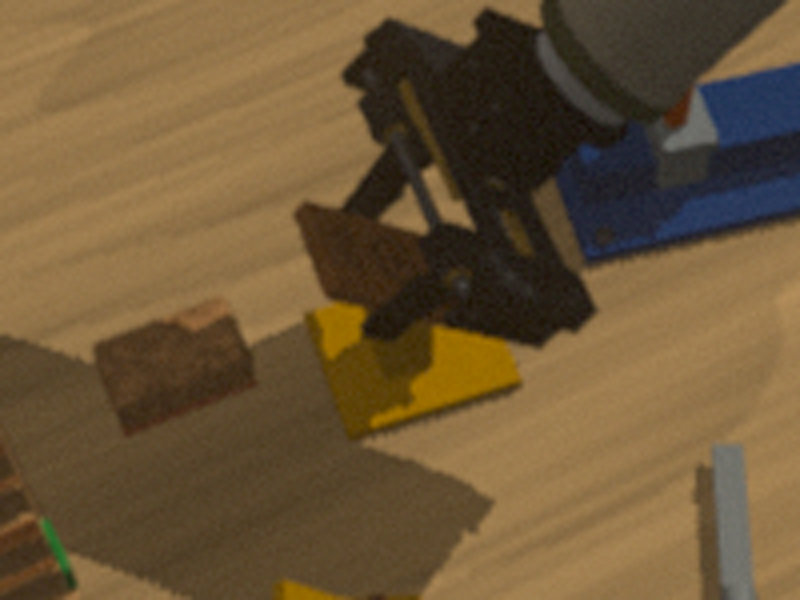

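The plaque hangs parallel to the board and just above it. Next I lower it to the ledge and board in small steps.

```bash
python3 -m jog '[[-0.5,0,-0.7,-2.5,-8,3,0],[-0.5,0,-0.7,-2.5,-15,3,0],[-0.5,0,-0.7,-2.5,-18,3,0],[-0.5,0,-0.7,-2.5,-18,3,0],[-0.5,0,-0.7,-2.5,-18,3,0]]';python3 -c "
from rest import *
where();goal(f+48*a+6*n,-n,xd)"; python3 -m jog '[[0,0,0,0,-2,1,0],[0,0,0,0,-4,2,0],[0,0,0,0,-5,3,0]]';python3 -c "
from rest import *
where();goal(f+48*a+6*n,-n,xd)"
```

```text
clock: 11.8
ee_pos: [542.3, 67.4, 218.9]
tcp_rot: [0.922, -0.058, -0.025, 0.383]
wrist_force: [0.5, 0.3, -1.4]
gripper_width: 59.3
t 11.8 grasp [527.6 -47.5 103.5] z [-0.09  -0.703 -0.706] x [ 0.992 -0.126 -0.001] F [ 0.5  0.3 -1.4] w 59.3 q [-0.86  0.55  0.57  1.81  0.43  1.25 -0.65]
turn [ 0.1  0.1 -0. ] shift [ 0.1 -5.2  2. ]
turn [  0.2  -0.2 180. ] shift [ 0.1 -5.2  2. ]
clock: 12.18
ee_pos: [542.6, 69.3, 213.8]
tcp_rot: [0.922, -0.058, -0.025, 0.383]
wrist_force: [-4.6, 6.5, 18.6]
gripper_width: 60.0
t 12.18 grasp [527.9 -45.7  98.5] z [-0.09  -0.703 -0.705] x [ 0.992 -0.126 -0.001] F [-4.6  6.5 18.6] w 60.0 q [-0.86  0.56  0.57  1.81  0.43  1.25 -0.66]
turn [ 0.1  0.1 -0. ] shift [ 0.1 -0.3 -0.3]
turn [ 1.0e-01 -2.0e-01  1.8e+02] shift [ 0.1 -0.3 -0.3]
```

Both contacts are felt: about 17 N on the board and 9 N on the ledge. I ease off and release.

```bash
python3 -m jog '[[0,0,0,0,0.5,-1,0],[0,0,0,0,0.5,-1,0],[0,0,0,0,0.5,-1,1],[0,0,0,0,0.5,-1,1],[0,0,0,0,0.5,-1,1]]'; python3 -m jog '[[0,0,0,0,0,0,1],[0,0,0,0,0,-5,1],[0,0,0,0,0,-25,1],[0,0,0,0,0,-75,1],[0,0,0,0,0,-120,1]]'; python3 -c "
from rest import *
where();d=cam('scene','s3.png')
im=d['img'][150:300,220:420,::-1];
w=cam('wrist','w4.png')['img'][:,:,::-1]
cv2.imwrite('pics/s3c.png',np.hstack([cv2.resize(im,(400,300),interpolation=cv2.INTER_CUBIC),cv2.resize(w,(400,300))]))
up=f+96*a;print(up, [np.round(proj(d,up+k*30*xd+12*n)).tolist() for k in(-1,1)])
goal(f+(96+90)*a+6*n,-a,n)"
```

```text
clock: 12.8
ee_pos: [542.5, 69.2, 214.2]
tcp_rot: [0.922, -0.058, -0.025, 0.383]
wrist_force: [-0.3, -0.2, -0.2]
gripper_width: 81.5
clock: 13.42
ee_pos: [553.3, 154.8, 300.3]
tcp_rot: [0.922, -0.058, -0.025, 0.382]
wrist_force: [0.3, -0.5, -0.2]
gripper_width: 86.9
t 13.43 grasp [538.6  40.  184.8] z [-0.09  -0.702 -0.706] x [ 0.992 -0.126 -0.001] F [ 0.3 -0.5 -0.2] w 86.9 q [-0.94  0.52  0.55  1.64  0.4   1.49 -0.64]
[523.51471863 -82.93919299 127.88225099] [[301.0, 202.0], [310.0, 223.0]]
turn [ 69.2  69.  -69.1] shift [ -1.9 302.9 287.8]
turn [ 69.1 -69.3  69.6] shift [ -1.9 302.9 287.8]
```

View pics/s3c.png

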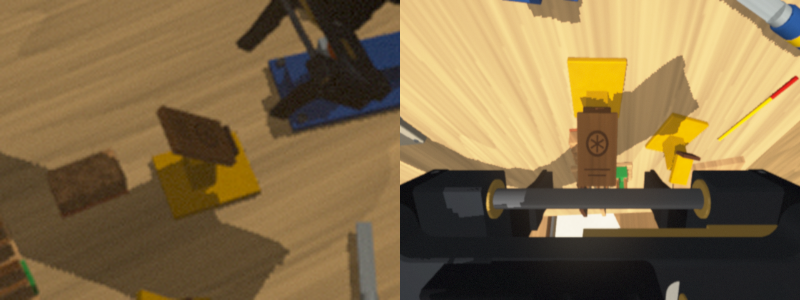

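The plaque rests properly: it lies against the board, and its sides overhang evenly. I now go to an upright hover with a quarter-turn of yaw, so that I can come down the slope onto its upper end.

```bash
python3 -c "
from rest import *
goal([525,-60,300],-Z,xd)"
```

```text
turn [44.8 -0.2  0.2] shift [ -2.2 269.8  40.4]
turn [   0.3   68.6 -166.2] shift [ -2.2 269.8  40.4]
```

```bash
python3 -m jog '[[45,0,0,-2,270,30,0.6],[45,0,0,-2,270,35,0.6],[45,0,0,-2,270,40,0.6],[45,0,0,-2,270,40,0.6],[45,0,0,-2,270,40,0.6]]' >/dev/null; python3 -m jog '[[0,0,53,0,0,0,0.6],[0,0,53,0,0,0,0.6],[0,0,53,0,0,0,0.6],[0,0,53,0,0,0,0.6],[0,0,53,0,0,0,0.6]]' ; python3 -m jog '[[0,0,37,0,0,0,0.6],[0,0,37,0,0,0,0.6],[0,0,37,0,0,0,0.6],[0,0,37,0,0,0,0.6]]' >/dev/null; python3 -c "
from rest import *
where();goal(f+(96+70)*a+6*n,-a,-n)"
```

```text
clock: 14.78
ee_pos: [523.6, -63.9, 461.3]
tcp_rot: [0.863, -0.505, -0.001, 0.001]
wrist_force: [-1.1, -0.7, 0.3]
gripper_width: 52.3
t 15.28 grasp [523.2 -64.1 297.8] z [-0.002 -0.002 -1.   ] x [-0.131 -0.991  0.002] F [-0.1  0.8 -0.3] w 52.2 q [-0.66  0.09  0.75  1.66 -0.06  1.42 -1.61]
turn [ -0.  -45.1  -0.4] shift [179.4  -3.8 164.4]
turn [-6.890e+01  1.000e-01  1.659e+02] shift [179.4  -3.8 164.4]
```

```bash
python3 -m jog '[[0,-45,0,179,-4,100,0.6],[0,-45,0,179,-4,164,0.6],[0,-45,0,179,-4,164,0.6],[0,-45,0,179,-4,164,0.6],[0,-45,0,179,-4,164,0.6]]'; python3 -m jog '[[0,0,0,0,0,0,0.6]]'>/dev/null; python3 -c "
from rest import *
where();goal(f+(96-14)*a+6*n,-a,-n)
w=cam('wrist','w5.png');print(np.round([proj(w,f+96*a+k*n+j*30*xd) for k in(0,12) for j in(-1,1)]).tolist())"
```

```text
clock: 15.9
ee_pos: [501.8, -246.3, 292.3]
tcp_rot: [-0.605, 0.698, 0.256, 0.285]
wrist_force: [0.4, 0.3, 0.5]
gripper_width: 52.2
t 16.02 grasp [ 519.2 -127.6  182. ] z [ 0.088  0.7   -0.709] x [-0.092 -0.703 -0.705] F [-0.2 -0.4  0.1] w 52.2 q [-0.02  0.52  0.75  1.71 -0.95  1.64 -0.71]
turn [ 0.  -0.1 -0.2] shift [ 0.7  1.4 84. ]
turn [ -0.2  -0.  179.8] shift [ 0.7  1.4 84. ]
[[324.0, 255.0], [324.0, 181.0], [309.0, 255.0], [308.0, 181.0]]
```

View pics/w5.png

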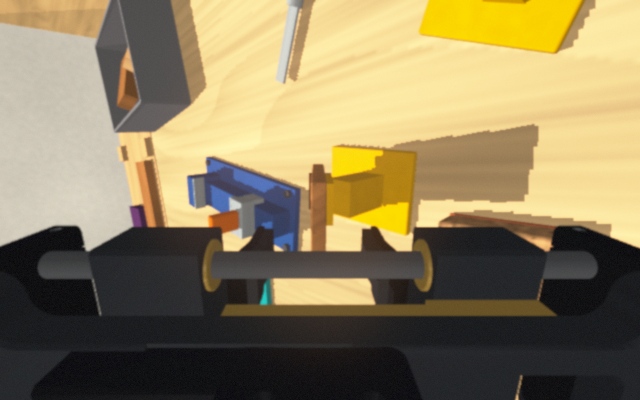

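The upper end is at columns 310–326, against a predicted 308–324, so the plaque is centred between the fingers to within 2 mm. I move in along the slope.

```bash
python3 -m jog '[[0,0,0,1.5,1.4,35,0.6],[0,0,0,1.5,1.4,65,0.6],[0,0,0,1.5,1.4,84,0.6],[0,0,0,1.5,1.4,84,0.6],[0,0,0,1.5,1.4,84,0.4]]'; python3 -m jog '[[0,0,0,0,0,0,0.3],[0,0,0,0,0,0,0],[0,0,0,0,0,0,0],[0,0,0,0,0,0,0],[0,0,0,0,0,0,0]]' 25; python3 -c "
from rest import *
where();goal(f+(96-14)*a+6*n,-a,-n)"
```

```text
clock: 16.7
ee_pos: [511.2, -184.3, 238.9]
tcp_rot: [-0.611, 0.694, 0.252, 0.287]
wrist_force: [-0.9, -0.1, 0.2]
gripper_width: 47.8
clock: 17.32
ee_pos: [511.0, -183.7, 237.8]
tcp_rot: [-0.611, 0.694, 0.253, 0.286]
wrist_force: [0.3, -0.1, 2.1]
gripper_width: 12.1
t 17.32 grasp [525.4 -69.2 122. ] z [ 0.088  0.701 -0.708] x [-0.09  -0.702 -0.706] F [ 0.3 -0.1  2.1] w 12.1 q [-0.1   0.55  0.71  1.82 -1.02  1.51 -0.68]
turn [ 0.  -0.1 -0.1] shift [-0.1  0.1  0. ]
turn [-1.000e-01 -0.000e+00  1.799e+02] shift [-0.1  0.1  0. ]
```

```bash
python3 -m jog '[[0,0,0,0,0,0,0],[0,0,0,-3,0,-2,0],[0,0,0,-12,0,-12,0],[0,0,0,-50,0,-50,0],[0,0,0,-90,0,-90,0]]' 40; python3 -c "
from rest import *
where();goal([540,-190,260],-Z,-yd);goal([540,-190,260],-Z,[1,0,0])"
```

```text
clock: 17.95
ee_pos: [510.8, -183.6, 366.8]
tcp_rot: [-0.61, 0.694, 0.253, 0.286]
wrist_force: [1.1, 0.3, -0.6]
gripper_width: 11.5
t 17.95 grasp [525.1 -69.2 250.9] z [ 0.088  0.7   -0.709] x [-0.091 -0.703 -0.706] F [ 1.1  0.3 -0.6] w 11.5 q [-0.16  0.37  0.77  1.73 -0.92  1.64 -0.89]
turn [ 0.1 44.9 -0.1] shift [-38.2 -29.7 -42.1]
turn [ 6.870e+01 -1.000e-01  1.662e+02] shift [-38.2 -29.7 -42.1]
turn [-37.8  33.5 -91.8] shift [-38.2 -29.7 -42.1]
turn [32.4 36.6 78.1] shift [-38.2 -29.7 -42.1]
```

```bash
python3 -m jog '[[0,45,0,-38,-30,-42,0],[0,45,0,-38,-30,-42,0],[0,45,0,-38,-30,-42,0],[0,45,0,-38,-30,-42,0],[0,45,0,-38,-30,-42,0]]' >/dev/null;  python3 -m jog '[[0,0,-53,100,0,0,0],[0,0,-53,100,0,0,0],[0,0,-53,100,0,0,0],[0,0,-53,100,0,0,0],[0,0,-53,100,0,0,0]]'; python3 -c "
from rest import *
where();goal([560,-400,270],-Z,[1,0,0])"
```

```text
clock: 19.2
ee_pos: [527.4, -289.9, 421.7]
tcp_rot: [0.925, -0.379, -0.001, -0.001]
wrist_force: [-0.3, 0.6, -1.2]
gripper_width: 11.6
t 19.2 grasp [ 527.2 -289.5  258.2] z [-0.001  0.002 -1.   ] x [ 0.713 -0.702 -0.002] F [-0.3  0.6 -1.2] w 11.6 q [-0.18  0.33  0.78  1.54 -0.23  1.37 -0.17]
turn [ -0.1   0.1 -44.6] shift [100.5  55.6 -12.1]
turn [1.000e-01 1.000e-01 1.354e+02] shift [100.5  55.6 -12.1]
```

```bash
python3 -m jog '[[0,0,-44.5,100,56,-12,0],[0,0,-44.5,100,56,-12,0],[0,0,-44.5,100,56,-12,0],[0,0,-44.5,100,56,-12,0],[0,0,-44.5,100,56,-12,0]]' >/dev/null; python3 -m jog '[[0,0,0,0,0,0,0]]' >/dev/null; python3 -c "
from rest import *
where()
w=cam('wrist','w6.png');print(np.round([proj(w,[565,-319+k,z]) for k,z in((-44,39),(44,39),(0,12))]).tolist())"
```

```text
t 19.95 grasp [ 559.1 -399.6  270.4] z [-0.001  0.    -1.   ] x [ 1.    -0.009 -0.001] F [ 0.1 -0.4 -0.9] w 11.6 q [ 0.14  0.51  0.63  1.25 -0.29  1.46  0.73]
[[321.0, 150.0], [321.0, 75.0], [321.0, 114.0]]
```

View pics/w6.png

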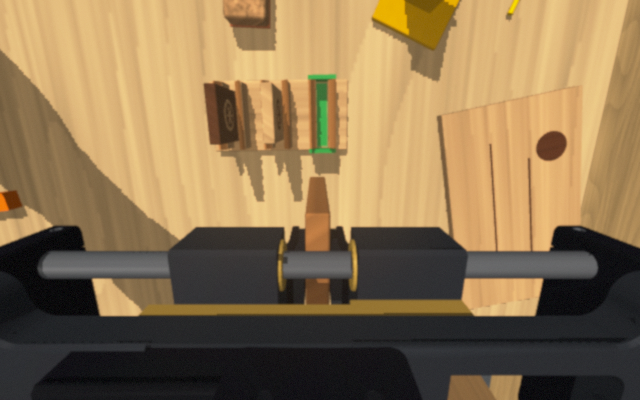

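The green clips are at about (322,76) and (321,152), as predicted. The held plaque hangs at (305–329, 178+), with its lower end at the top.

```bash
python3 - <<'E'
from goal import *
d=dict(np.load('wrist.npz'));h=cv2.cvtColor(d['img'],cv2.COLOR_RGB2HSV)
m=cv2.inRange(h,(45,120,40),(80,255,255));ys,xs=np.nonzero(m)
for v in range(ys.min(),ys.max()+1,3):
    r=xs[ys==v];z=39 if (r.max()-r.min())>20 else 12
    print(v,r.min(),r.max(),z,np.round(onz(d,(r.min()+r.max())/2,v,z),1),end=' | ')
o=manip.get_obs();g=o['ee_pos'][2]-163.5
print()
p=cv2.inRange(h,(5,90,40),(16,215,255));
for v in(176,180,185,190,195,200,206,210,220):
    r=np.nonzero(p[v,290:345])[0]+290; print(v,(r.min(),r.max()) if len(r) else None,end=' ')
# predicted plaque corners
G=o['ee_pos']+R.from_quat(o['tcp_rot']).apply([0,0,163.5])
print('\npred',[np.round(proj(d,G+[sx*6,30,dz])).tolist() for sx in(-1,1) for dz in(14,-82)])
E
```

```text
75 309 335 39 [ 566.2 -275.    39. ] | 78 309 334 39 [ 565.6 -278.3   39. ] | Traceback (most recent call last):
  File "<stdin>", line 5, in <module>
    return umr_maximum(a, axis, None, out, keepdims, initial, where)
ValueError: zero-size array to reduction operation maximum which has no identity
```

```bash
python3 - <<'E'
from goal import *
d=dict(np.load('wrist.npz'));h=cv2.cvtColor(d['img'],cv2.COLOR_RGB2HSV)
m=cv2.inRange(h,(45,120,40),(80,255,255));ys,xs=np.nonzero(m)
for v in sorted(set(ys))[::3]:
    r=xs[ys==v];z=39 if (r.max()-r.min())>20 else 12
    print(v,r.min(),r.max(),z,np.round(onz(d,(r.min()+r.max())/2,v,z),1),end=' | ')
o=manip.get_obs()
p=cv2.inRange(h,(5,90,40),(16,215,255));print()
for v in(176,180,185,190,195,200,206,210,220):
    r=np.nonzero(p[v,290:345])[0]+290; print(v,(r.min(),r.max()) if len(r) else None,end=' ')
G=o['ee_pos']+R.from_quat(o['tcp_rot']).apply([0,0,163.5])
print('\npred',[np.round(proj(d,G+[sx*6,30,dz])).tolist() for sx in(-1,1) for dz in(14,-82)])
E
```

```text
75 309 335 39 [ 566.2 -275.    39. ] | 78 309 334 39 [ 565.6 -278.3   39. ] | 84 317 325 12 [ 565.3 -281.7   12. ] | 87 317 325 12 [ 565.3 -285.3   12. ] | 90 317 325 12 [ 565.2 -289.    12. ] | 93 317 325 12 [ 565.2 -292.6   12. ] | 96 317 325 12 [ 565.2 -296.3   12. ] | 99 317 325 12 [ 565.2 -300.    12. ] | 102 317 326 12 [ 565.8 -303.7   12. ] | 105 317 326 12 [ 565.8 -307.4   12. ] | 108 317 326 12 [ 565.8 -311.2   12. ] | 111 317 326 12 [ 565.8 -315.    12. ] | 114 317 326 12 [ 565.8 -318.8   12. ] | 117 317 326 12 [ 565.8 -322.6   12. ] | 120 317 326 12 [ 565.7 -326.4   12. ] | 123 318 326 12 [ 566.4 -330.2   12. ] | 126 318 326 12 [ 566.4 -334.1   12. ] | 129 318 326 12 [ 566.4 -338.    12. ] | 132 318 326 12 [ 566.3 -341.9   12. ] | 135 318 326 12 [ 566.3 -345.8   12. ] | 138 318 326 12 [ 566.3 -349.8   12. ] | 141 318 326 12 [ 566.3 -353.7   12. ] | 144 318 326 12 [ 566.3 -357.7   12. ] | 149 310 333 39 [ 565.3 -362.2   39. ] | 152 310 332 39 [ 564.6 -365.9   39. ] | 
176 (np.int64(313), np.int64(313)) 180 (np.int64(309), np.int64(324)) 185 (np.int64(308), np.int64(325)) 190 (np.int64(308), np.int64(326)) 195 (np.int64(307), np.int64(326)) 200 (np.int64(307), np.int64(327)) 206 (np.int64(306), np.int64(328)) 210 (np.int64(306), np.int64(328)) 220 (np.int64(305), np.int64(330)) 
pred [[302.0, 210.0], [308.0, 175.0], [328.0, 210.0], [324.0, 175.0]]
```

```bash
python3 -c "
from rest import *
goal([565.7,-320,200],-Z,[1,0,0])"
```

```text
turn [ 0.   0.1 -0.5] shift [  5.8 -79.6  70.3]
turn [ 1.000e-01 -0.000e+00  1.795e+02] shift [  5.8 -79.6  70.3]
```

```bash
python3 -m jog '[[0,0,-0.5,6,-50,10,0],[0,0,-0.5,6,-80,30,0],[0,0,-0.5,6,-80,70,0],[0,0,-0.5,6,-80,70,0],[0,0,-0.5,6,-80,70,0]]' >/dev/null; python3 -c "
from rest import *
where();goal([565.7,-320,94],-Z,[1,0,0])"
```

```text
t 20.62 grasp [ 565.8 -320.6  201.7] z [-0.    -0.002 -1.   ] x [ 1.     0.002 -0.   ] F [ 0.2 -0.5  1. ] w 11.9 q [ 0.    0.46  0.61  1.47 -0.26  1.3   0.63]
turn [0.1 0.  0.1] shift [-1.000e-01 -5.000e-01  1.077e+02]
turn [  -0.     0.2 -179.9] shift [-1.000e-01 -5.000e-01  1.077e+02]
```

Aligned to within 1 mm. I lower it in stages and watch the force.

```bash
python3 -m jog '[[0,0,0,0,-0.5,25,0],[0,0,0,0,-0.5,48,0],[0,0,0,0,-0.5,60,0],[0,0,0,0,-0.5,60,0],[0,0,0,0,-0.5,60,0]]'; python3 -c "
from rest import *
where();goal([565.7,-320,94],-Z,[1,0,0])"; python3 -m jog '[[0,0,0,0,0,6,0],[0,0,0,0,0,12,0],[0,0,0,0,0,18,0],[0,0,0,0,0,24,0],[0,0,0,0,0,28,0]]'; python3 -c "
from rest import *
where();goal([565.7,-320,94],-Z,[1,0,0])"
```

```text
clock: 21.25
ee_pos: [566.0, -319.6, 305.0]
tcp_rot: [1.0, 0.002, 0.0, 0.001]
wrist_force: [-0.6, -0.2, -0.4]
gripper_width: 11.6
t 21.25 grasp [ 566.  -320.   141.5] z [ 0.    -0.002 -1.   ] x [1.    0.003 0.   ] F [-0.6 -0.2 -0.4] w 11.6 q [ 0.01  0.5   0.59  1.54 -0.29  1.19  0.65]
turn [ 0.1 -0.   0.2] shift [-0.3  0.3 47.5]
turn [   0.     0.2 -179.8] shift [-0.3  0.3 47.5]
clock: 21.88
ee_pos: [565.6, -319.1, 275.0]
tcp_rot: [1.0, 0.002, -0.001, 0.001]
wrist_force: [0.0, 0.1, -0.6]
gripper_width: 11.7
t 21.88 grasp [ 565.3 -319.4  111.5] z [-0.002 -0.001 -1.   ] x [ 1.     0.004 -0.002] F [ 0.   0.1 -0.6] w 11.7 q [ 0.02  0.53  0.57  1.57 -0.31  1.14  0.66]
turn [0.1 0.1 0.2] shift [ 0.1  0.8 17.5]
turn [-2.000e-01  1.000e-01 -1.798e+02] shift [ 0.1  0.8 17.5]
```

It is inside the mouth, at 111.5 with 17.5 mm left, and nothing touches. I continue to the floor.

```bash
python3 -m jog '[[0,0,0,0,0,5,0],[0,0,0,0,0,9,0],[0,0,0,0,0,13,0],[0,0,0,0,0,15,0],[0,0,0,0,0,15,0]]'; python3 -m jog '[[0,0,0,0,0,1,0],[0,0,0,0,0,2,0],[0,0,0,0,0,3,0]]'; python3 -c "
from rest import *
where();goal([565.7,-320,94],-Z,[1,0,0])"
```

```text
clock: 22.5
ee_pos: [565.7, -319.2, 260.5]
tcp_rot: [1.0, 0.002, -0.001, 0.001]
wrist_force: [-0.5, 0.5, -0.3]
gripper_width: 11.7
clock: 22.88
ee_pos: [565.7, -319.2, 257.6]
tcp_rot: [1.0, 0.002, -0.001, 0.001]
wrist_force: [-0.6, 1.6, -0.8]
gripper_width: 11.7
t 22.88 grasp [ 565.5 -319.5   94.1] z [-0.001 -0.002 -1.   ] x [ 1.     0.004 -0.001] F [-0.6  1.6 -0.8] w 11.7 q [ 0.02  0.55  0.57  1.58 -0.32  1.11  0.67]
turn [0.1 0.1 0.2] shift [0.  0.8 0.1]
turn [-1.000e-01  1.000e-01 -1.798e+02] shift [0.  0.8 0.1]
```

```bash
python3 -m jog '[[0,0,0,0,0,0.7,0],[0,0,0,0,0,1.5,0],[0,0,0,0,0,1.5,0]]'; python3 -m jog '[[0,0,0,0,0,0.7,0],[0,0,0,0,0,1.5,0],[0,0,0,0,0,1.5,0]]'
```

```text
clock: 23.25
ee_pos: [565.9, -319.3, 257.3]
tcp_rot: [1.0, 0.002, -0.0, 0.001]
wrist_force: [-4.1, 2.4, 9.8]
gripper_width: 11.5
clock: 23.62
ee_pos: [566.1, -319.4, 257.2]
tcp_rot: [1.0, 0.002, 0.0, 0.001]
wrist_force: [-6.6, 5.6, 19.4]
gripper_width: 11.8
```

That is the floor: 19 N, and the height matches. I ease off, open part-way and retreat upward.

```bash
python3 -m jog '[[0,0,0,0,0,-2.5,0],[0,0,0,0,0,-2.5,0],[0,0,0,0,0,-2.5,0.4],[0,0,0,0,0,-2.5,0.4],[0,0,0,0,0,-2.5,0.4]]'; python3 -m jog '[[0,0,0,0,0,-5,0.4],[0,0,0,0,0,-25,0.4],[0,0,0,0,0,-70,0.4],[0,0,0,0,80,-130,0.4],[0,0,0,0,120,-160,0.4]]';  python3 -m jog '[[0,0,0,0,20,0,0.4],[0,0,0,0,20,0,0.4]]' >/dev/null; python3 -c "
from rest import *
where();w=cam('wrist','w7.png');s=cam('scene','s7.png');t=cam('top','t7.png')
f=lambda d,x,y,ww,h:cv2.resize(d['img'][y:y+h,x:x+ww,::-1],(400,300),interpolation=cv2.INTER_CUBIC)
cv2.imwrite('pics/fin.png',np.vstack([np.hstack([f(w,200,30,240,180),f(s,160,210,120,90)]),np.hstack([f(t,110,60,400,300),f(s,0,100,400,300)])]))
print(np.round([proj(w,[565.8+i,-320+j,108]) for i in(-6,6) for j in(-30,30)]).tolist())"
```

```text
clock: 24.25
ee_pos: [565.6, -319.2, 256.8]
tcp_rot: [1.0, 0.002, -0.001, 0.001]
wrist_force: [-0.1, -0.7, 0.3]
gripper_width: 31.6
clock: 24.88
ee_pos: [566.4, -419.5, 405.8]
tcp_rot: [1.0, 0.003, 0.0, 0.001]
wrist_force: [0.6, -1.4, -0.5]
gripper_width: 34.8
t 25.12 grasp [ 565.1 -441.3  240.2] z [-0.001 -0.003 -1.   ] x [ 1.     0.001 -0.001] F [ 0.4  0.6 -0.2] w 34.9 q [ 0.22  0.6   0.62  1.2  -0.33  1.44  0.8 ]
[[311.0, 97.0], [310.0, 21.0], [324.0, 97.0], [325.0, 21.0]]
```

View pics/fin.png

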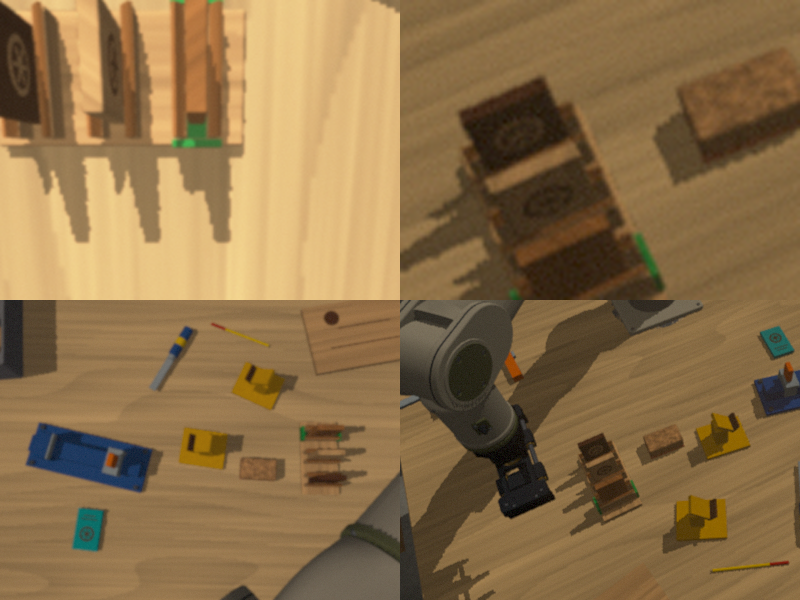

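The plaque stands upright in the green slot between the clips, at the same height as its neighbours. The vise is open, and everything else is where it was.

```bash
python3 -c "
from bench import manip
print(manip.job_done())"
```

```text
the job is handed in; nothing more can be done
None
```

I completed the task and handed it in at about 25 s on the robot's clock, well under the 72 s limit. I don't have a verdict, because `job_done()` doesn't report one.

- **Vise:** I slid the jaw about 41 mm open by the orange handle and left it open.
- **Rest:** I lifted the plaque out and leaned it on the yellow rest nearest the base. I felt contact of about 17 N on the board and 9 N on the ledge before letting go, and a picture showed it leaning there by itself.
- **Rack:** I took the plaque again by its upper end and lowered it into the green slot. It met the floor at 19 N, with the grasp point at 93.7 mm against the 94 mm expected, and then I let go.

**Last checks:** the final pictures show the plaque upright between the green clips and level with its neighbours. The jaw is still open, the gripper touches nothing, and the chisel, sanding block and other two plaques look unmoved. None of the checks failed or disagreed.

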